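# Kickstand out and reflector panel held upright

### The job

The small white reflector panel on the shooting table has tipped forward on its foot plate. First, while it still leans there, swing the kickstand on its back down past its spring's dead point until it snaps fully down; then take the panel by its top rail, bring it upright and finish while still gripping it firmly upright and still, so that it neither tips forward again nor leans back on the kickstand. Leave the herb pot, the tumbler and the bowl where they stand.

Things in the scene. Friction and masses are not known exactly. Their poses are not given: they have to be found in the camera images.
- stand: Dark steel foot plate, fixed to the table for the job, 250 x 200 x 12 mm. Origin on the table under the panel's pivot line; its x points from the panel's white face to its back (roughly away from the robot), y along the panel's width, z up. The plate spans x -90 to +160 mm, y -100 to +100 mm. The panel's pivot line is parallel to y, 22 mm above the origin.
- panel (a joint): Tip angle of the panel about its pivot line, rad: 0 is upright, negative tips towards the stand's -x (white face downwards), positive tips back. Stops at -0.45, where it lies at the start; it is free, not sprung, and falls to either side. With the kickstand down it comes to rest on the kickstand at about +0.14; with the kickstand up it would go on to +0.5.
- panel_top (a point): Middle of the top face of the panel's top rail, 250 mm from the pivot line. z points along the panel away from the pivot, y along the rail, x out of the panel's back. The panel is an aluminium frame 200 mm wide (y -100 to +100) and 16 mm thick (x -8 to +8), with a white board inside it; the top rail is 20 mm tall, and it and the upper 60 mm of the panel have nothing in front or behind. Panel mass about 0.85 kg. It is pinched across its 16 mm thickness.
- leg (a joint): Kickstand angle, rad: 0 folded up (start), 2.21 fully down at its stop. An over-centre spring holds it at 0 (1 to 3 N of push near the tip). With the panel leaning at the start, the dead point is at about 0.5 to 0.6; beyond it, left alone, the kickstand snaps down by itself to 2.21; released short of it, it springs back to 0.
- leg_hub (a point): Kickstand pivot on the panel's back, on its middle line, 169 mm from the panel's pivot line, 28 mm behind the panel's mid-plane. Axes as panel_top while folded. The kickstand swings in one flat plane about it: its direction in panel axes is (0, 0.88, 0.48) folded, (0.31, -0.17, -0.93) fully down.
- leg_tip (a point): Centre of the 18 mm rubber ball at the end of the kickstand, a straight black rod 12 mm thick, 170 mm from leg_hub. Folded, its last 50 mm stick out past the panel's +y edge, free all round. There, with the panel leaning, it first moves in stand axes along about (0.70, 0.44, -0.56): push it from its -x side, away and down with it; a push straight down slips off.
- herb_pot: Metal pot with herbs, loose, foot 66 mm and rim 92 mm in diameter, pot 80 mm tall, leaves to 150 mm. Origin under its centre. Bystander.
- tumbler: Glass tumbler, loose, 68 mm in diameter at the rim, 100 mm tall. Origin under its centre. Bystander.
- bowl: White bowl, loose, 124 mm in diameter, 45 mm tall. Origin under its centre. Bystander.

How it is judged:
By the outcome, as a careful person would: the job done as asked, in the order asked, and still so for the second after the job is handed in, while the arm keeps its last pose, push and grip.
It also fails if it takes over 54 s, if anything falls off the work surface, if the arm or the gripper's body presses on something with over 40 N, if the wrist force passes 120 N, or if a joint passes its speed limit or range.

### The arm

A 7-joint arm with a two-finger parallel gripper is mounted at the origin on the work surface. World frame = base frame: x ahead of the robot, y to its left, z up, the work surface at z = 0. Lengths are in m, angles in degrees, forces in N, time in s.
With the tool pointing down it reaches from about 0.35 to 0.775 m from the base axis. Payload 3.1 kg.
Tool frame: the origin (TCP) lies at the very end of the fingers, on their centre line; the grasp point (between the pads) lies 19 mm behind it (manip.tcp_to_grasp is the distance from the TCP to the grasp point, in m); z points along the fingers, y is the direction in which the jaws open and shut (so a half turn about z gives the same grasp; the last joint's range is limited). The gripper opens to 85 mm and grips with 20 to 120 N. Pads are 22 mm wide; open, the fingers measure 114 mm over their backs; the gripper's body (76 mm by 85 mm) begins 54 mm behind the grasp point. The pads swing forward as they close: fully open they stand 13 mm farther back than shut.
Start: joints at [-74.009, 17.813, 0.802, 86.603, -0.252, 75.585, -1.558], TCP at [0.173, 0.522, 0.231] pointing down, gripper open.
Joint ranges: [-154.91, 154.91], [-16.99, 109.72], [-72.82, 74.43], [7.12, 147.25], [-82.49, 262.49], [11.32, 116.49], [-174.64, 174.64]. Speed limits (degrees/s): [159.86, 159.86, 180, 180, 180, 180, 180].

### API

Orientations are given as a 3x3 rotation matrix whose columns are the frame's x, y, z axes.
In Python, from plant import manip gives the robot as it stands. The module is installed in compiled form; this text tells all that it offers.
- The arm moves only by the tool play_rows, never from a script. Its argument "rows" is a list that holds one entry, the list of rows, each a list of 5 numbers: the shift along the tool's x, y, z in units of 40 mm (1.0 is 40 mm), then the turn about the tool's z in degrees, then the opening in per cent of the stroke, from 0 (shut) to 100 (fully open). A call has 1 to 10 rows; each row is the pose to reach, as a shift and turn from the pose commanded when the call began, along the tool's axes at that moment; what a row does not reach only later rows make up. A row lasts 1/12 s, in which the tool goes at most 41.7 mm and 7.16 degrees, less where a joint would pass 70% of its speed; a pose out of reach is approached as far as the arm can. A call with a gripper value outside its range is refused whole. The fingers move at their own pace and stop on an object; the grip force is fixed at half the most. Time passes only in rows, so rows that repeat a pose let the fingers close. It gives the time, the measured TCP pose, the force and the opening at its end, in the units of the state.
- manip.sense(): the state, without advancing time (a new reading comes with each control period).
- manip.get_image(name): name is "side" or "top" or "wrist"; returns a dict with "frame" (400x640x3 uint8, blue, green, red), "depth" (400x640 float32, m along the optical axis (not along the pixel's ray), 0 where there is no reading), "intrinsics" (3x3 intrinsics, pixels), "view" (4x4, takes a point from world to camera coordinates). Camera axes: x right, y up, looking along -z (the intrinsics and any distortion apply to the point x, -y, -z); pixel columns grow to the right and rows downward; lengths in m; the calibration is good to about 2 mm. The wrist camera is an equidistant fisheye: a pixel r from the principal point sees the ray r / f radians off the axis. A picture is of the moment at which its call begins.
- manip.job_done(): hands the job in, once; it reports no verdict.
Trained networks look in the newest picture that a camera, given by its name, has taken for a name from the list of things; names that differ only in an ending like _2 or _b are one class to them, and where a whole thing is asked for, a point or a joint stands for the part that bears it (a point fixed in the world has none). Each returns a list of dicts, best first, with "conf" (0 to 1); they miss things now and then, are a little off and sometimes report something else, mostly with a low value. They report only what shows in the picture. A call takes as long as a camera call.
- manip.recognise(camera, query): "xy" ([column, row] in pixels, amid what is visible of it).
The state is a dict: "clock": time; "joint_pos": joint angles; "joint_velocities": joint speeds; "tau": joint torques, N m; "tcp_pos": TCP position; "tool_rot": TCP orientation; "contact_force": force on the tool from outside, world axes, zero at the start; "wrist_torque": the same for the moment, N m; "width": finger opening in m.
Only numpy, scipy, OpenCV 4.12 (cv2) and the standard library are available. Lean on these libraries where they do the work, as an engineer would, in place of code of your own. Each camera call takes 0.05 s, during which the arm holds its last target. There are 200 camera calls.

## Working session

There is one attempt and no reset: what is moved stays moved. The work goes in short steps, Python scripts to look and compute and a tool call to move; the robot and the scene stay as the last step left them, time stands still between calls to the robot, and variables do not carry over. Pictures are saved under pics/ and viewed, about 8 in all and at most 12, crops included, and the job is handed in when it is done.

Besides the shell and the picture viewer there is one more tool, called after "Call:" as name(argument=value, ...), one argument or row to a line, values as JSON. play_rows: Moves the arm, as the interface text tells. Its arguments: {"type":"object","properties":{"rows":{"type":"array"}},"required":["rows"]}

```bash
mkdir -p pics; cat > h.py <<'E'
import numpy as np, cv2
from plant import manip
np.set_printoptions(precision=4,suppress=True)
def cloud(im):
    K=im["intrinsics"];d=im["depth"];v,u=np.mgrid[:400,:640]
    x=(u-K[0,2])/K[0,0]*d;y=(v-K[1,2])/K[1,1]*d
    p=np.stack([x,-y,-d,np.ones_like(d)],-1)
    w=p@np.linalg.inv(im["view"]).T
    w[d==0]=np.nan
    return w[...,:3]
E
python3 - <<'E'
from h import *
s=manip.sense();print({k:np.array(v) for k,v in s.items()}); print(manip.tcp_to_grasp)
ims={n:manip.get_image(n) for n in("side","top")}
cv2.imwrite("pics/a.png",np.vstack([ims["side"]["frame"],ims["top"]["frame"]])[:, :])
for n,im in ims.items():
    W=cloud(im); np.save(n+".npy",W); cv2.imwrite(n+"_raw.png",im["frame"])
    print(n,im["intrinsics"].tolist(),np.linalg.inv(im["view"]))
    for q in("stand","panel","panel_top","leg_hub","leg_tip","herb_pot","tumbler","bowl"):
        for r in manip.recognise(n,q)[:2]:
            u,v=map(int,r["xy"]);print(n,q,round(r["conf"],2),r["xy"],W[min(v,399),min(u,639)])
a=cv2.imread("pics/a.png");cv2.imwrite("pics/a.png",cv2.resize(a,(480,600)))
E
```

```text
{'clock': array(0.), 'joint_pos': array([-74.0107,  17.8626,   0.801 ,  86.6934,  -0.2515,  75.5854,
        -1.5577]), 'joint_velocities': array([-0.0777,  0.113 , -0.0203,  0.0168, -0.0033,  0.0292, -0.0279]), 'tau': array([  0.0007, -37.9925,   0.1463, -23.0592,   0.0123,   0.0141,
        -0.    ]), 'tcp_pos': array([0.1732, 0.5212, 0.2302]), 'tool_rot': array([[-0.949 ,  0.3152, -0.0007],
       [ 0.3152,  0.949 , -0.0023],
       [-0.0001, -0.0024, -1.    ]]), 'contact_force': array([-0.1129, -0.5194, -0.9317]), 'wrist_torque': array([-0.0028, -0.0092,  0.0446]), 'width': array(0.0857)}
0.0187
side [[512.8214445164198, 0.0, 314.4923000601527], [0.0, 512.8214445164198, 198.41224568011432], [0.0, 0.0, 1.0]] [[-0.8815  0.341  -0.3268  0.0327]
 [-0.4723 -0.641   0.605   1.0301]
 [-0.0032  0.6876  0.726   1.3778]
 [ 0.      0.      0.      1.    ]]
side stand 0.87 [295.0, 222.7] [0.6543 0.0241 0.0111]
side stand 0.7 [339.0, 144.1] [ 0.6674 -0.3461  0.0855]
side panel 0.72 [310.8, 209.6] [0.5318 0.1342 0.2494]
side panel_top 0.68 [311.0, 204.5] [0.5705 0.0578 0.1788]
side leg_hub 0.5
[... 376 characters left out ...]
[0.0, 490.51059981718043, 193.16017038959384], [0.0, 0.0, 1.0]] [[-0.0088  0.9964 -0.084   0.4496]
 [-1.     -0.0085  0.0042 -0.0023]
 [ 0.0034  0.0841  0.9965  1.6144]
 [ 0.      0.      0.      1.    ]]
top stand 0.81 [310.8, 170.5] [0.6614 0.0378 0.0137]
top panel 0.8 [307.3, 194.9] [0.5671 0.0423 0.197 ]
top panel_top 0.73 [308.4, 192.8] [0.5733 0.0395 0.1924]
top leg_hub 0.66 [286.7, 195.2] [0.5676 0.1059 0.1614]
top leg_hub 0.46 [181.5, 176.6] [0.6459 0.463  0.0074]
top leg_tip 0.65 [281.3, 194.5] [0.565  0.1149 0.2301]
top herb_pot 0.95 [454.1, 219.8] [ 0.4928 -0.3983  0.136 ]
top tumbler 0.69 [438.0, 156.8] [ 0.7064 -0.3877  0.0011]
top bowl 0.73 [185.5, 177.6] [0.6431 0.4513 0.0018]
```

```bash
python3 - <<'E'
from h import *
a=cv2.imread("side_raw.png")[130:300,220:400];b=cv2.imread("top_raw.png")[120:250,230:400]
a=cv2.resize(a,(540,510));b=cv2.resize(b,None,fx=3,fy=3)
cv2.imwrite("pics/b.png",cv2.resize(np.hstack([a,cv2.copyMakeBorder(b,0,120,0,0,cv2.BORDER_CONSTANT)]),(800,389),interpolation=cv2.INTER_AREA))
for n in("side","top"):
    W=np.load(n+".npy"); I=cv2.imread(n+"_raw.png")
    z=W[...,2]; m=(z>.006)&(z<.02)&(abs(W[...,0]-.62)<.25)&(abs(W[...,1]-.03)<.2)&(I.max(-1)<110)
    print(n,m.sum()); c=W[m][:,:2].astype(np.float32)
    print(cv2.minAreaRect(c),cv2.boxPoints(cv2.minAreaRect(c)))
    m=(z>.2)&(z<.30)&(abs(W[...,0]-.6)<.2)&(abs(W[...,1]-.03)<.2)
    print(m.sum(),W[m].min(0),W[m].max(0))
E
```

```text
side 2589
((0.6650308966636658, 0.008046895265579224), (0.265095978975296, 0.254474014043808), 88.61002349853516) [[ 0.5346 -0.1214]
 [ 0.789  -0.1275]
 [ 0.7954  0.1375]
 [ 0.541   0.1436]]
457 [ 0.5129 -0.0643  0.2003] [0.5831 0.1993 0.2709]
top 2536
((0.5720122456550598, 0.027985960245132446), (0.2846783995628357, 0.4564407169818878), 77.66134643554688) [[ 0.3186 -0.0623]
 [ 0.7645 -0.1598]
 [ 0.8254  0.1183]
 [ 0.3795  0.2158]]
974 [ 0.5173 -0.0616  0.2002] [0.5872 0.1951 0.2692]
```

View pics/b.png

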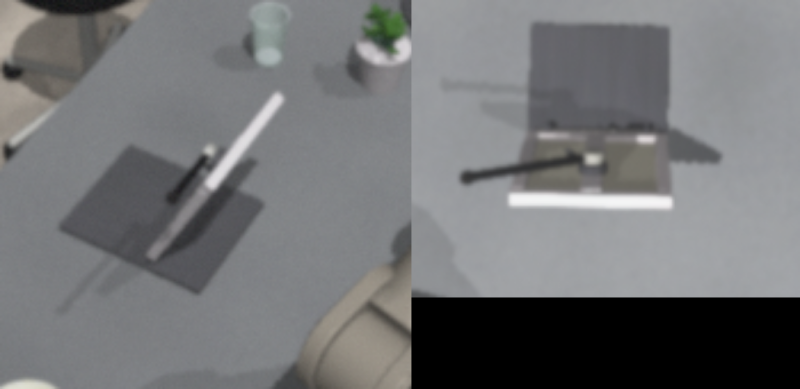

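View pics/a.png

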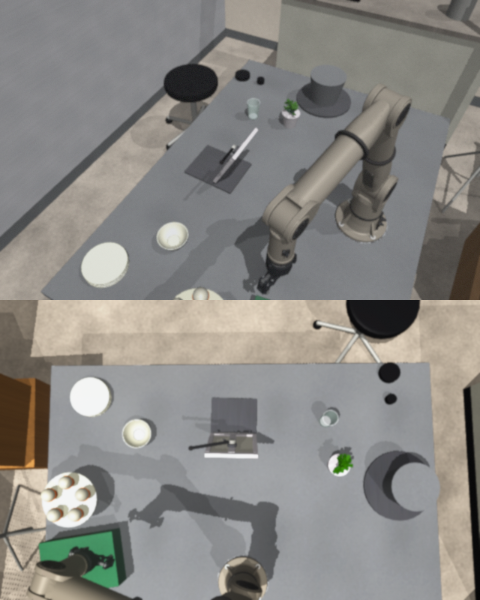

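The pictures show the panel leaning towards the robot, with the rail at about (307,208) in the top image and the black leg tip at about (253,197). The plate's far edge is at about row 130. Next I'll fit the stand pose.

```bash
python3 - <<'E'
from h import *
I=cv2.imread("top_raw.png");W=np.load("top.npy")
z=W[...,2];g=I.max(-1)
v,u=np.mgrid[:400,:640]
m=(v<178)&(v>122)&(u>270)&(u<355)&(g<112)&(z>.005)&(z<.022)
n,l,st,c=cv2.connectedComponentsWithStats(m.astype(np.uint8),connectivity=4)
k=1+st[1:,4].argmax();m=l==k
print(st[k], np.percentile(g[m],[5,50,95]))
# edges: for rows left/right
L=[];R=[]
for r in range(135,165,2):
    x=np.where(m[r])[0];L.append(W[r,x[0],:2]);R.append(W[r,x[-1],:2])
L=np.array(L);R=np.array(R)
for E in(L,R):print(E[0],E[-1],np.polyfit(E[:,0],E[:,1],1))
F=np.array([W[np.where(m[:,cc])[0][0],cc,:2] for cc in range(288,340,2)])
print("far",np.polyfit(F[:,1],F[:,0],1),F.mean(0))
# rail
b=(g>190)&(v>190)&(v<215)&(u>260)&(u<355)
P=W[b];print("rail",b.sum(),np.nanmean(P,0),P[np.nanargmax(P[:,1])],P[np.nanargmin(P[:,1])],np.polyfit(P[:,1],P[:,0],1))
# leg
d=(g<50)&(v>190)&(v<203)&(u>245)&(u<300)
Q=W[d];print("leg",d.sum());print(Q[np.argsort(-Q[:,1])][:14])
d=(u<272)&(u>240)&(v>185)&(v<205)&(z>.2);Q=W[d];print(Q[np.argsort(-Q[:,1])][:40:3], Q[Q[:,1]>Q[:,1].max()-.016].mean(0))
E
```

```text
[ 281  131   61   47 2621] [ 91. 104. 108.]
[0.7795 0.1266] [0.6857 0.13  ] [-0.0589  0.1708]
[ 0.778  -0.0657] [ 0.6849 -0.0647] [-0.0087 -0.0587]
far [0.0286 0.7891] [0.7899 0.0271]
 ** On entry to DLASCL parameter number  4 had an illegal value
 ** On entry to DLASCL parameter number  4 had an illegal value
 ** On entry to DLASCL parameter number  4 had an illegal value
 ** On entry to DLASCL parameter number  4 had an illegal value
 ** On entry to DLASCL parameter number  5 had an illegal value
 ** On entry to DLASCL parameter number  4 had an illegal valueTraceback (most recent call last):
  File "<stdin>", line 19, in <module>
    c, resids, rank, s = lstsq(lhs, rhs, rcond)
                         ~~~~~^^^^^^^^^^^^^^^^^
    x, resids, rank, s = _umath_linalg.lstsq(a, b, rcond,
                         ~~~~~~~~~~~~~~~~~~~^^^^^^^^^^^^^
                                             signature=signature)
                                             ^^^^^^^^^^^^^^^^^^^^
    raise LinAlgError("SVD did not converge in Linear Least Squares")
numpy.linalg.LinAlgError: SVD did not converge in Linear Least Squares
```

```bash
python3 - <<'E'
from h import *
I=cv2.imread("top_raw.png");W=np.load("top.npy")
z=W[...,2];g=I.max(-1)
v,u=np.mgrid[:400,:640]
b=(g>190)&(v>190)&(v<215)&(u>260)&(u<355)&np.isfinite(z)&(z>.2)
P=W[b];print("rail",b.sum(),P.mean(0),P[P[:,1].argmax()],P[P[:,1].argmin()],np.polyfit(P[:,1],P[:,0],1))
d=(u<272)&(u>240)&(v>185)&(v<205)&(z>.2);Q=W[d];print(len(Q));print(Q[np.argsort(-Q[:,1])][:40:3], Q[Q[:,1]>Q[:,1].max()-.016].mean(0))
S=np.load("side.npy");m=(S[...,2]>.2)&(abs(S[...,0]-.55)<.1)&(S[...,1]<.3)&(S[...,1]>.155);print("side leg",S[m][:30])
# model
o=np.array([.630,.0348]);x=np.array([1,-.03]);y=np.array([.03,1])
def st(p):return np.r_[o+p[0]*x+p[1]*y,p[2]]
print("tip",st([-.0838,.1496,.2598]),"top",st([-.1087,0,.2471]),st([-.1087,.1,.2471]),st([-.1087,-.1,.2471]))
E
```

```text
rail 413 [0.5259 0.0393 0.2474] [0.5361 0.1363 0.2425] [ 0.5203 -0.0596  0.2439] [0.0308 0.5247]
96
[[0.552  0.1951 0.2617]
 [0.56   0.192  0.2647]
 [0.5489 0.1918 0.2656]
 [0.5573 0.1893 0.2639]
 [0.5514 0.1886 0.2687]
 [0.5598 0.1861 0.2672]
 [0.5541 0.1858 0.2689]
 [0.5572 0.1837 0.2647]
 [0.5541 0.1831 0.2692]
 [0.5572 0.181  0.2639]
 [0.5514 0.1804 0.2685]
 [0.5574 0.1786 0.2614]
 [0.5607 0.1766 0.2555]
 [0.5516 0.1755 0.2643]] [0.5532 0.1865 0.2649]
side leg [[0.5609 0.1553 0.2504]
 [0.5606 0.1617 0.2525]
 [0.559  0.1586 0.2502]
 [0.5545 0.1604 0.2543]
 [0.5534 0.1564 0.251 ]
 [0.5578 0.1721 0.2597]
 [0.5572 0.1675 0.2555]
 [0.5543 0.1667 0.2562]
 [0.5515 0.1657 0.2567]
 [0.5521 0.1588 0.2496]
 [0.5557 0.1813 0.2655]
 [0.5533 0.1797 0.2652]
 [0.5531 0.1745 0.2602]
 [0.5503 0.1734 0.2606]
 [0.5523 0.1645 0.2507]
 [0.5521 0.159  0.2454]
 [0.5586 0.1879 0.2661]
 [0.5519 0.1878 0.2695]
 [0.5507 0.1843 0.2667]
 [0.5497 0.1803 0.2633]
 [0.5502 0.1738 0.2566]
 [0.5501 0.1684 0.2513]
 [0.5563 0.1919 0.2669]
 [0.5548 0.1889 0.2647]
 [0.5499 0.1913 0.2698]
 [0.5485 0.188  0.2672]
 [0.5473 0.1845 0.2644]
 [0.5442 0.184  0.2655]
 [0.5556 0.1934 0.2644]
 [0.55   0.1969 0.2709]]
tip [0.5507 0.1869 0.2598] top [0.5213 0.0381 0.2471] [0.5243 0.1381 0.2471] [ 0.5183 -0.0619  0.2471]
```

Call:
play_rows(
  rows=[
    [[-0.3,-0.2,-0.5,5,80],[-0.9,-0.5,-1.0,11,60],[-1.7,-0.9,-1.5,18,40],[-2.5,-1.3,-2.0,25,20],[-3.3,-1.7,-2.3,32,0],[-4.1,-2.1,-2.5,39,0],[-4.9,-2.5,-2.5,46,0],[-5.7,-2.9,-2.5,53,0],[-6.4,-3.3,-2.5,60,0],[-7.0,-3.6,-2.5,66,0]],
  ],
)

```text
clock: 1.73
tcp_pos: [0.3955, 0.2943, 0.3318]
tool_rot: [[-0.089, 0.996, 0.001], [0.996, 0.089, -0.0], [-0.0, 0.001, -1.0]]
contact_force: [0.5, -0.1, -0.1]
width: 0.0
```

```bash
cat >> h.py <<'E'
O=np.array([.632,.035,0]);RS=np.array([[1,.03,0],[-.03,1,0],[0,0,1.]])
def go(p,frame="stand"):
    "shift rows-units & turn to bring TCP to stand point p with tool y along stand +x"
    s=manip.sense();R=np.array(s["tool_rot"]);w=O+RS@np.array(p)
    d=R.T@(w-s["tcp_pos"])/.04
    a=RS[:,0];ty=R[:,1];ang=np.degrees(np.arctan2(np.cross(ty[:2],a[:2]),ty[:2]@a[:2]))
    print("shift",d,"turn",-ang)
def now():
    s=manip.sense();print("clk",s["clock"],"stand",RS.T@(np.array(s["tcp_pos"])-O),"F",RS.T@np.array(s["contact_force"]),"w",s["width"],"j",np.array(s["joint_pos"]));print(np.array(s["tool_rot"]))
E
python3 -c "
from h import *
now();go([-.115,.13,.325])"
```

```text
clk 1.7333 stand [-0.2442  0.2522  0.3318] F [ 0.5016 -0.088  -0.0616] w 4.739697784722578e-05 j [-56.0629   9.0736  20.6408  84.3034  -3.1475  87.1486 -30.3775]
[[-0.0894  0.996   0.0012]
 [ 0.996   0.0894 -0.0001]
 [-0.0002  0.0012 -1.    ]]
shift [-3.4134  2.8401  0.1736] turn 6.8459828811581875
```

Call:
play_rows(
  rows=[
    [[-0.5,0.4,0,2,0],[-1.2,1.0,0,4,0],[-1.9,1.6,0,6,0],[-2.6,2.2,0,7,0],[-3.1,2.6,0,7,0],[-3.4,2.84,0.4,7,0],[-3.4,2.84,1.0,7,0],[-3.4,2.84,1.7,7,0],[-3.4,2.84,2.2,7,0],[-3.4,2.84,2.4,7,0]],
  ],
)

```text
clock: 2.57
tcp_pos: [0.5181, 0.1724, 0.2319]
tool_rot: [[0.024, 1.0, -0.006], [1.0, -0.024, -0.002], [-0.002, -0.006, -1.0]]
contact_force: [-0.7, 0.3, -0.3]
width: -0.0003
```

```bash
python3 - <<'E'
from h import *
now()
im=manip.get_image("side")["frame"];t=manip.get_image("top")["frame"];w=manip.get_image("wrist")["frame"]
a=cv2.resize(im[130:280,230:390],(426,400));b=cv2.resize(t[110:260,220:370],(374,400))
cv2.imwrite("pics/c.png",np.hstack([a,b]))
cv2.imwrite("pics/w.png",w)
E
```

```text
clk 2.5667 stand [-0.1181  0.1339  0.2319] F [-0.724   0.2658 -0.3067] w -0.0003169847777763286 j [-40.8743  18.5856  27.4901  87.63    -8.6848  76.2684 -13.8762]
[[ 0.0241  0.9997 -0.0058]
 [ 0.9997 -0.0241 -0.002 ]
 [-0.0021 -0.0058 -1.    ]]
```

View pics/c.png

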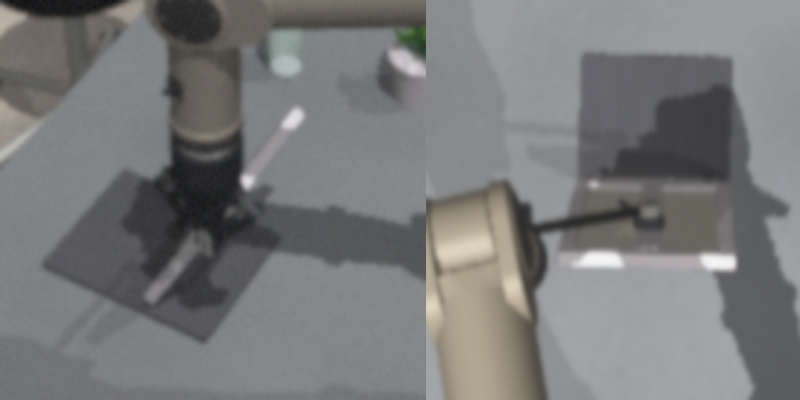

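View pics/w.png

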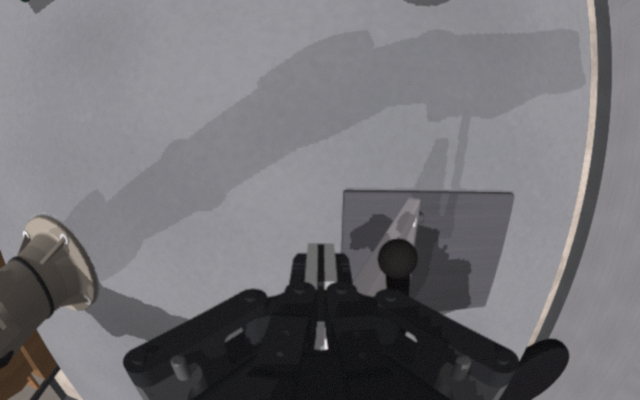

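The side view shows the fingertips on the −x side of the rod and the panel still leaning. In the wrist view the shut fingers are at (322,255), and the ball is on the +tool-y side at (398,257). Next I'll compute the arc.

```bash
python3 - <<'E'
from h import *
from scipy.spatial.transform import Rotation as Ro
Rp=Ro.from_euler("y",-.45).as_matrix()
hub=np.array([0,0,.022])+Rp@[.028,0,.169]
d0=np.array([0,.88,.48]);d1=np.array([.31,-.17,-.93]);n=np.cross(d0,d1);n/=np.linalg.norm(n)
p0=np.array([-.1181,.1339,.2319])
for f in np.arange(0,1.05,.1):
    d=Rp@Ro.from_rotvec(n*f).apply(d0);P=hub+.15*d
    h=np.array([d[1],-d[0]]);h/=np.linalg.norm(h)
    T=np.r_[P[:2]-h*.019,P[2]-.018-.03*f]
    u=(T-p0)/.04
    print(round(f,1),"rod",P,"norm",h,"tcp",T,"units",u[1],u[0],-u[2])
E
```

```text
0.0 rod [-0.0796  0.132   0.2512] norm [0.973  0.2308] tcp [-0.0981  0.1276  0.2332] units -0.15715174672195006 0.4999752115284025 -0.03216966555273995
0.1 rod [-0.0689  0.138   0.2425] norm [0.989  0.1479] tcp [-0.0877  0.1352  0.2215] units 0.03135367694870536 0.7596289120663415 0.2608336689195606
0.2 rod [-0.058   0.1425  0.2332] norm [0.9977 0.0681] tcp [-0.077   0.1413  0.2092] units 0.18387049415006587 1.0279243047288822 0.5678533317733804
0.3 rod [-0.047   0.1457  0.2234] norm [ 1.     -0.0087] tcp [-0.066   0.1459  0.1964] units 0.2993581218459197 1.3016841439241837 0.8865710592329878
0.4 rod [-0.0361  0.1474  0.2133] norm [ 0.9966 -0.0828] tcp [-0.055   0.149   0.1833] units 0.37718271492143335 1.577825634586185 1.214551704327975
0.5 rod [-0.0252  0.1476  0.2029] norm [ 0.988  -0.1546] tcp [-0.044   0.1506  0.1699] units 0.41709787201539145 1.8533766877875848 1.5492675680768369
0.6 rod [-0.0146  0.1464  0.1924] norm [ 0.9745 -0.2245] tcp [-0.0331  0.1507  0.1564] units 0.41923072647738896 2.125492493232048 1.8881236554196434
0.7 rod [-0.0043  0.1437  0.1818] norm [ 0.9561 -0.2929] tcp [-0.0224  0.1493  0.1428] units 0.3840699398048673 2.391474036945839 2.2284836035508944
0.8 rod [0.0056 0.1396 0.1712] norm [ 0.9329 -0.3601] tcp [-0.0121  0.1464  0.1292] units 0.31245278786131214 2.6487889739880064 2.567696023585198
0.9 rod [0.0149 0.134  0.1608] norm [ 0.9045 -0.4264] tcp [-0.0023  0.1421  0.1158] units 0.2055490534802737 2.8950945642924433 2.9031209923585855
1.0 rod [0.0236 0.1271 0.1506] norm [ 0.8706 -0.4921] tcp [0.007  0.1365 0.1026] units 0.0648397344378715 3.1282618878577813 3.232156429668123
```

Call:
play_rows(
  rows=[
    [[-0.1,0.25,-0.05,0,0],[-0.12,0.5,0,0,0],[-0.05,0.63,0.12,0,0],[0.03,0.76,0.26,0,0],[0.1,0.9,0.42,0,0],[0.18,1.03,0.57,0,0],[0.24,1.17,0.73,0,0],[0.3,1.3,0.89,0,0],[0.3,1.3,0.89,0,0],[0.3,1.3,0.89,0,0]],
  ],
)

```text
clock: 3.55
tcp_pos: [0.5718, 0.1838, 0.1986]
tool_rot: [[0.024, 1.0, -0.002], [1.0, -0.024, -0.001], [-0.001, -0.002, -1.0]]
contact_force: [-1.2, 0.0, -0.5]
width: -0.0001
```

```bash
python3 - <<'E'
from h import *
now()
s=manip.get_image("side");t=manip.get_image("top");w=manip.get_image("wrist")["frame"]
W=cloud(t);g=t["frame"].max(-1);v,u=np.mgrid[:400,:640]
b=(g>150)&(v>185)&(v<215)&(u>275)&(u<350)&(W[...,2]>.23);print("rail pts",b.sum(),W[b].mean(0),W[b].max(0))
a=cv2.resize(s["frame"][130:280,230:390],(400,375));b=cv2.resize(t["frame"][110:260,220:380],(400,375))
cv2.imwrite("pics/d.png",np.vstack([np.hstack([a,b]),cv2.resize(w[180:400,140:560],(800,419))[:225]]))
E
```

```text
clk 3.55 stand [-0.0646  0.147   0.1986] F [-1.195   0.0067 -0.4618] w -0.00014770249931522037 j [-37.7     26.3157  26.9922  81.8981 -12.025   74.7807 -11.2914]
[[ 0.0237  0.9997 -0.0022]
 [ 0.9997 -0.0237 -0.0007]
 [-0.0008 -0.0022 -1.    ]]
rail pts 385 [0.5257 0.0346 0.2469] [0.5391 0.1283 0.2554]
```

View pics/d.png

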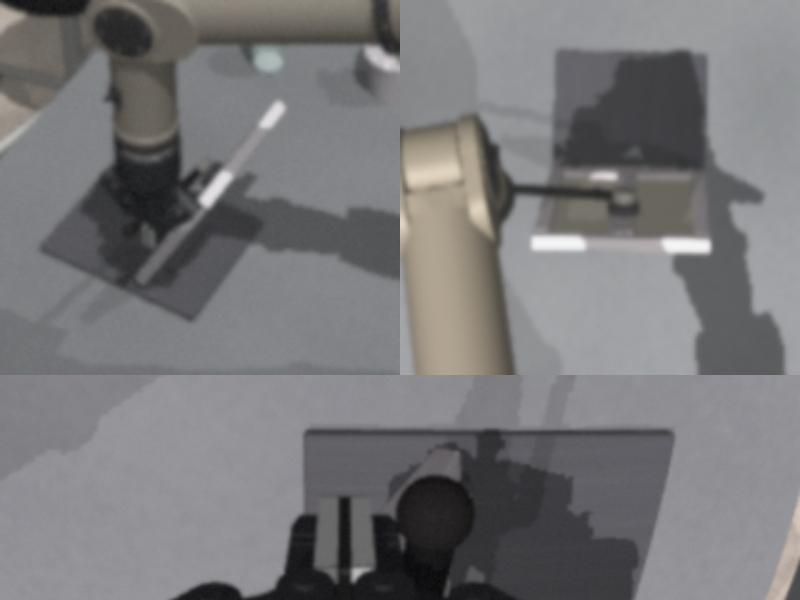

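The rail is still at x≈0.526, z≈0.247, so the panel hasn't moved. The rod has rotated about 0.3 rad with the finger behind it. I'll continue past the dead point.

Call:
play_rows(
  rows=[
    [[0.04,0.14,0.16,0,0],[0.08,0.28,0.32,0,0],[0.1,0.42,0.5,0,0],[0.12,0.56,0.67,0,0],[0.12,0.7,0.84,0,0],[0.12,0.83,1.0,0,0],[0.1,0.97,1.17,0,0],[0.08,1.1,1.34,0,0],[0.04,1.23,1.5,0,0],[0.0,1.35,1.65,0,0]],
  ],
)

```text
clock: 4.53
tcp_pos: [0.6269, 0.1819, 0.1329]
tool_rot: [[0.024, 1.0, -0.0], [1.0, -0.024, -0.0], [-0.0, -0.0, -1.0]]
contact_force: [-0.4, 0.1, -0.6]
width: 0.0002
```

```bash
python3 - <<'E'
from h import *
now()
s=manip.get_image("side");t=manip.get_image("top");w=manip.get_image("wrist")["frame"]
W=cloud(t);g=t["frame"].max(-1);v,u=np.mgrid[:400,:640]
b=(g>150)&(v>185)&(v<215)&(u>275)&(u<350)&(W[...,2]>.23);print("rail pts",b.sum(),W[b].mean(0),W[b].max(0))
a=cv2.resize(s["frame"][130:280,230:390],(400,375));b=cv2.resize(t["frame"][110:260,220:380],(400,375))
cv2.imwrite("pics/e.png",np.vstack([np.hstack([a,b]),cv2.resize(w[180:400,140:560],(800,419))[:225]]))
E
```

```text
clk 4.5333 stand [-0.0095  0.1468  0.1329] F [-0.3649  0.0643 -0.6142] w 0.00015262713871386194 j [-33.5085  35.1028  25.7559  77.8239 -15.3577  70.5193  -8.1161]
[[ 0.0242  0.9997 -0.0002]
 [ 0.9997 -0.0242 -0.0002]
 [-0.0003 -0.0002 -1.    ]]
rail pts 386 [0.5257 0.0333 0.2471] [0.5392 0.1284 0.2572]
```

View pics/e.png

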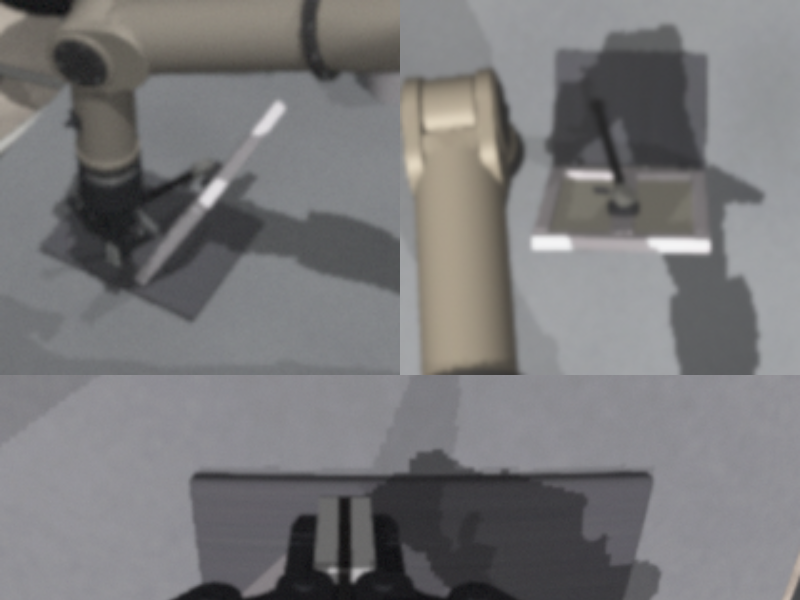

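The top view shows the leg past its dead point, swinging down through +x. The rail reading is unchanged at 0.5257, 0.2471. Now I'll retreat upward, then go over the rail.

Call:
play_rows(
  rows=[
    [[0.3,0,-0.3,0,0],[0.5,0,-1.0,0,0],[0.5,0,-1.9,0,0],[0.5,0,-2.8,0,0],[0.5,0,-3.6,0,0],[0.4,-0.2,-4.3,0,20],[-0.1,-0.6,-4.9,0,40],[-0.9,-1.0,-5.0,0,60],[-1.7,-1.4,-5.0,0,70],[-2.4,-1.8,-5.0,0,70]],
  ],
)

```text
clock: 5.52
tcp_pos: [0.5516, 0.0858, 0.3354]
tool_rot: [[0.025, 1.0, 0.003], [1.0, -0.025, 0.0], [0.0, 0.003, -1.0]]
contact_force: [-0.8, -0.7, 0.5]
width: 0.0593
```

```bash
python3 - <<'E'
from h import *
now();go([-.102,0,.335]);
s=manip.get_image("side");cv2.imwrite("pics/f.png",cv2.resize(s["frame"][120:290,220:400],(600,566)))
S=cloud(s);v,u=np.mgrid[:400,:640];st=(S-O)@RS
m=(s["frame"].max(-1)<60)&(st[...,0]>-.04)&(st[...,0]<.13)&(abs(st[...,1])<.1)&(st[...,2]>.025)&(st[...,2]<.19)
print("leg pts",m.sum());q=st[m];print(q[np.argsort(q[:,2])][::max(1,len(q)//12)])
E
```

```text
clk 5.5167 stand [-0.082   0.0484  0.3354] F [-0.7558 -0.7007  0.5414] w 0.059315470497237434 j [-31.6777  18.0896  29.7194  74.0846  -8.8471  89.8882  -4.6211]
[[ 0.0247  0.9997  0.0033]
 [ 0.9997 -0.0247  0.    ]
 [ 0.0001  0.0033 -1.    ]]
shift [-1.2067 -0.5092  0.009 ] turn 0.30163614058305427
leg pts 86
[[-0.0268  0.0172  0.0251]
 [-0.0346 -0.0241  0.0301]
 [ 0.0601 -0.0155  0.0742]
 [ 0.0646 -0.0231  0.08  ]
 [ 0.053  -0.0185  0.0904]
 [ 0.034  -0.0144  0.0992]
 [ 0.0333 -0.014   0.11  ]
 [ 0.0115 -0.0111  0.1193]
 [ 0.0109 -0.0107  0.1298]
 [-0.0001 -0.006   0.1399]
 [-0.0089 -0.0047  0.1505]
 [-0.014  -0.0029  0.1597]
 [-0.0281  0.0012  0.1707]]
```

View pics/f.png

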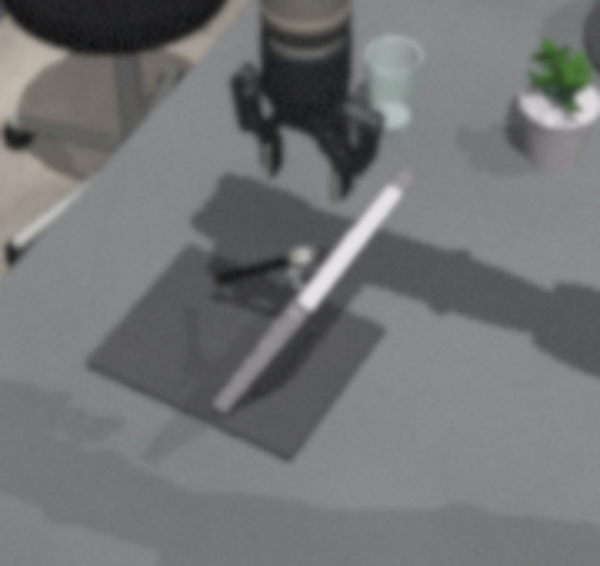

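The leg's lowest points are near (0.063, −0.02, 0.075), against the expected fully-down tip at (0.068, −0.029, 0.067), so it is down. Next I'll straddle the rail.

Call:
play_rows(
  rows=[
    [[-0.5,-0.2,0,0,70],[-1.0,-0.45,0,0,70],[-1.2,-0.52,0,0,70],[-1.2,-0.52,0.5,0,70],[-1.2,-0.52,1.1,0,70],[-1.2,-0.52,1.7,0,70],[-1.2,-0.52,2.2,0,70],[-1.2,-0.52,2.6,0,70],[-1.2,-0.52,2.9,0,70],[-1.2,-0.52,2.95,0,70]],
  ],
)

```text
clock: 6.4
tcp_pos: [0.5288, 0.0415, 0.2134]
tool_rot: [[0.023, 1.0, -0.004], [1.0, -0.023, 0.0], [-0.0, -0.004, -1.0]]
contact_force: [-0.2, 0.4, 0.7]
width: 0.0594
```

```bash
python3 - <<'E'
from h import *
now();go([-.102,0,.217])
w=manip.get_image("wrist");cv2.imwrite("pics/g.png",w["frame"])
E
```

```text
clk 6.4 stand [-0.1034  0.0034  0.2134] F [-0.1811  0.3725  0.6865] w 0.05941951022574388 j [-29.4421  17.4765  29.8362  92.0398  -8.9865  73.1335   0.5787]
[[ 0.0231  0.9997 -0.0043]
 [ 0.9997 -0.0231  0.    ]
 [-0.0001 -0.0043 -1.    ]]
shift [-0.0862  0.0315 -0.0891] turn 0.3925931019787687
```

View pics/g.png

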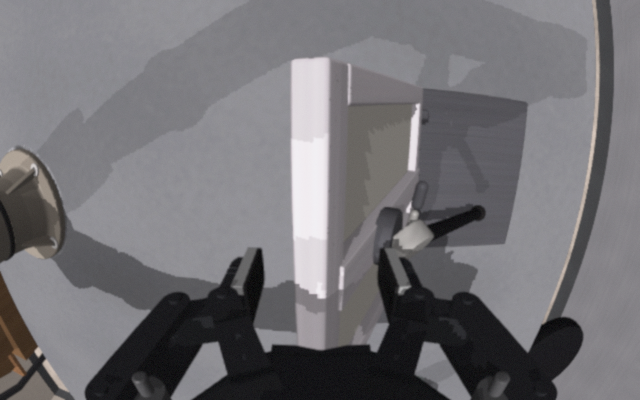

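The wrist view shows the rail between the pads (about x 300–335), clear of both fingers at 245 and 400, and the leg down behind. I'll bring it up with the jaws narrowing.

Call:
play_rows(
  rows=[
    [[0,0.15,-0.1,0,65],[0,0.4,-0.2,0,60],[0,0.7,-0.3,0,55],[0,1.0,-0.4,0,50],[0,1.3,-0.48,0,46],[0,1.6,-0.55,0,43],[0,1.9,-0.6,0,40],[0,2.2,-0.64,0,37],[0,2.45,-0.65,0,34],[0,2.56,-0.65,0,30]],
  ],
)

```text
clock: 7.28
tcp_pos: [0.6354, 0.0383, 0.2435]
tool_rot: [[0.023, 1.0, 0.005], [1.0, -0.023, -0.0], [-0.0, 0.005, -1.0]]
contact_force: [1.0, -0.4, 0.0]
width: 0.0259
```

```bash
python3 - <<'E'
from h import *
now();go([0,0,.242])
w=manip.get_image("wrist");s=manip.get_image("side");t=manip.get_image("top")
cv2.imwrite("pics/i.png",np.hstack([cv2.resize(w["frame"],(480,300)),cv2.resize(s["frame"][130:280,230:390],(320,300))]))
E
```

```text
clk 7.2833 stand [0.0033 0.0034 0.2435] F [ 0.9784 -0.3356  0.028 ] w 0.025855694868500364 j [-22.9731  29.5384  29.5276  71.3241 -14.1914  82.3577   3.7783]
[[ 0.0233  0.9997  0.0052]
 [ 0.9997 -0.0233 -0.0003]
 [-0.0002  0.0052 -1.    ]]
shift [-0.0847 -0.0835  0.0366] turn 0.3853047490769929
```

View pics/i.png

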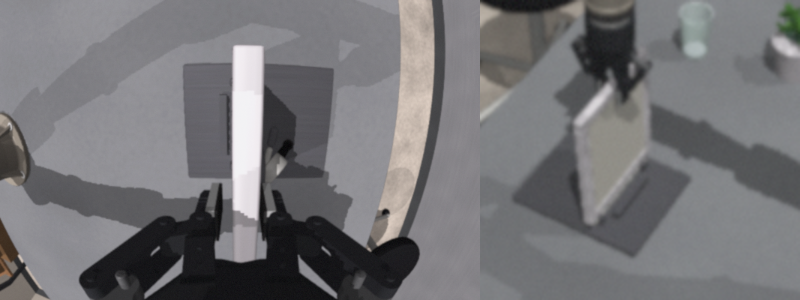

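The panel is nearly upright and between the pads. I'll centre and close.

Call:
play_rows(
  rows=[
    [[0,-0.05,0,0,15],[0,-0.05,0,0,0],[0,-0.05,0,0,0],[0,-0.05,0,0,0],[0,-0.05,0,0,0],[0,-0.05,0,0,0],[0,-0.05,0,0,0],[0,-0.05,0,0,0],[0,-0.05,0,0,0],[0,-0.05,0,0,0]],
  ],
)

```text
clock: 8.27
tcp_pos: [0.6313, 0.0382, 0.2426]
tool_rot: [[0.024, 1.0, 0.003], [1.0, -0.024, 0.0], [0.0, 0.003, -1.0]]
contact_force: [5.3, 0.2, 3.9]
width: 0.0167
```

```bash
python3 - <<'E'
from h import *
now()
s=manip.get_image("side");t=manip.get_image("top");
for n,im in(("side",s),("top",t)):
    st=(cloud(im)-O)@RS;g=im["frame"].max(-1)
    m=(abs(st[...,0])<.05)&(abs(st[...,1])<.12)&(st[...,2]>.05)&(g>110)
    q=st[m]
    f=q[(q[:,2]<.24)]
    print(n,"n",len(q))
    if len(f)>20: print(" face x vs z slope",np.polyfit(f[:,2],f[:,0],1))
    r=q[(q[:,2]>.262)&(q[:,2]<.29)];print(" top face",len(r),r.mean(0),np.percentile(r,[5,95],axis=0))
cv2.imwrite("pics/j.png",np.hstack([cv2.resize(s["frame"][130:280,230:390],(400,375)),cv2.resize(t["frame"][110:260,220:380],(400,375))]))
E
```

```text
clk 8.2667 stand [-0.0008  0.0032  0.2426] F [5.2556 0.3803 3.9186] w 0.016743011935172643 j [-23.1598  29.1566  29.5599  72.0277 -14.0576  82.1739   3.7385]
[[ 0.0239  0.9997  0.0026]
 [ 0.9997 -0.0239  0.0002]
 [ 0.0002  0.0026 -1.    ]]
side n 2207
 face x vs z slope [-0.0036 -0.0071]
 top face 204 [-0.0052  0.0282  0.2708] [[-0.0122 -0.0914  0.2637]
 [ 0.0043  0.0997  0.2763]]
top n 1965
 face x vs z slope [-0.0063 -0.0058]
 top face 178 [-0.002  -0.0358  0.2723] [[-0.0091 -0.0948  0.2681]
 [ 0.0051  0.0955  0.2768]]
```

View pics/j.png

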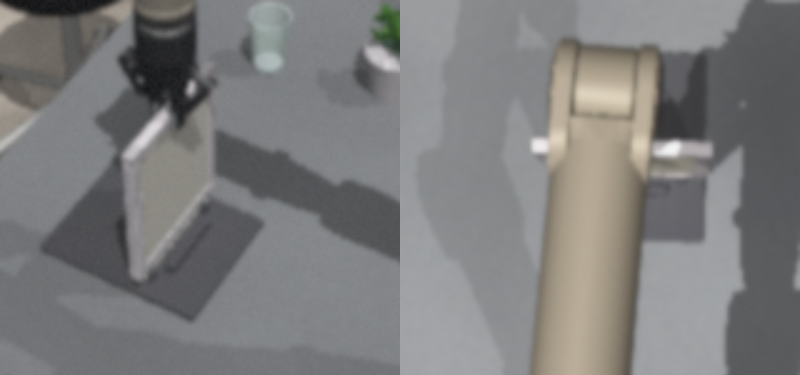

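Gripped at a width of 16.7 mm, with the face slope about −0.005 rad, so it is upright. I'll relieve the 5 N residual slightly and let it settle.

Call:
play_rows(
  rows=[
    [[0,0.02,0,0,0],[0,0.03,0,0,0],[0,0.03,0,0,0],[0,0.03,0,0,0],[0,0.03,0,0,0],[0,0.03,0,0,0],[0,0.03,0,0,0],[0,0.03,0,0,0],[0,0.03,0,0,0],[0,0.03,0,0,0]],
  ],
)

```text
clock: 9.2
tcp_pos: [0.632, 0.0381, 0.2426]
tool_rot: [[0.024, 1.0, 0.001], [1.0, -0.024, 0.0], [0.0, 0.001, -1.0]]
contact_force: [3.6, 0.3, 5.5]
width: 0.0168
```

```bash
python3 - <<'E'
from h import *
now()
im=manip.get_image("side");t=manip.get_image("top")
for n,i in(("side",im),("top",t)):
    st=(cloud(i)-O)@RS;g=i["frame"].max(-1)
    f=st[(abs(st[...,0])<.05)&(abs(st[...,1])<.12)&(st[...,2]>.05)&(st[...,2]<.24)&(g>110)]
    print(n,np.polyfit(f[:,2],f[:,0],1))
    W=cloud(i)
    for q in("herb_pot","tumbler","bowl"):
        r=manip.recognise(n,q)[:1]
        if r:u,v=map(int,r[0]["xy"]);print(n,q,r[0]["conf"],r[0]["xy"],W[v,u])
st=(cloud(im)-O)@RS;m=(im["frame"].max(-1)<70)&(st[...,0]>.015)&(st[...,0]<.13)&(abs(st[...,1])<.08)&(st[...,2]<.2)&(st[...,2]>.02)
print("leg",m.sum(),st[m][np.argsort(st[m][:,2])][:8])
E
```

```text
clk 9.2 stand [-0.0001  0.0031  0.2426] F [3.5704 0.3663 5.5408] w 0.01679084909319298 j [-23.0777  29.3068  29.5479  71.8037 -14.1146  82.3292   3.7598]
[[ 0.0239  0.9997  0.0013]
 [ 0.9997 -0.0239  0.0002]
 [ 0.0003  0.0013 -1.    ]]
side [-0.0031 -0.0068]
side herb_pot 0.61 [385.5, 151.7] [ 0.4986 -0.403   0.0751]
side tumbler 0.83 [337.2, 144.8] [ 0.6718 -0.3374  0.0902]
side bowl 0.82 [230.2, 313.3] [0.6516 0.4296 0.0031]
top [-0.0034 -0.0059]
top herb_pot 0.56 [455.3, 218.8] [ 0.496  -0.4029  0.1306]
top tumbler 0.66 [437.6, 158.0] [ 0.6986 -0.3824  0.0088]
top bowl 0.7 [182.9, 177.4] [0.6428 0.4604 0.0049]
leg 0 []
```

```bash
python3 -c "
from h import *
print(manip.job_done());now()"
```

```text
the job is handed in; nothing more can be done
None
the job is handed in; nothing more can be done
```

The kickstand is fully down and the panel is gripped upright; I handed the job in at about 9.5 s, with no verdict reported.

1. **Kickstand:** I pushed the rod near its tip with the shut fingers, away and down along its arc, until it went past the dead point and snapped down. The panel stayed leaning throughout: its rail position did not change.
2. **Panel:** I straddled the top rail with open jaws, brought the panel up while narrowing them, then closed on the rail.

**Last checks**
- **Upright:** the panel face is about 0.003 rad off vertical in both the side and top cameras.
- **Grip:** the jaws stopped at 16.8 mm on the 16 mm rail. Residual wrist force in the last reading was about 3.6 N sideways and 5.5 N vertical.
- **Kickstand:** before lifting, its lower end measured within about 1 cm of the expected fully-down position. A wrist picture just before gripping still showed it down. In the final side picture the panel hid it, so that last check found no points on it.
- **Bystanders:** the herb pot, tumbler and bowl were recognised within about 1 cm of where they started, which is the spread of the recognition.

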